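# Put the till's receipt printer back into service

## Robot

A 7-joint arm with a two-finger parallel gripper is mounted at the origin on the work surface. World frame = base frame: x ahead of the robot, y to its left, z up, the work surface at z = 0. Lengths are in mm, angles in rad, forces in N, time in s.
With the tool pointing down it reaches from about 400 to 850 mm from the base axis. Payload 4.4 kg.
Tool frame: the origin (TCP) lies at the very end of the fingers, on their centre line; the grasp point (between the pads) lies 19 mm behind it; x points along the fingers, z is the direction in which the jaws open and shut, and the axes are right-handed (so a half turn about x gives the same grasp; the last joint's range is limited). The gripper opens to 94 mm and grips with 3 to 60 N. Pads are 16 mm wide; open, the fingers measure 119 mm over their backs; the gripper's body (75 mm by 177 mm) begins 78 mm behind the grasp point.
Start: joints at [-1.178, 0.628, 0.038, 1.517, -0.027, 0.996, -0.02], TCP at [287.846, 582.806, 205.478] pointing down, gripper open.
Joint ranges: [-3.06, 3.06], [-0.37, 2.12], [-1.25, 1.32], [0.18, 2.47], [-1.1, 4.24], [0.23, 1.98], [-2.94, 2.94]. Speed limits (rad/s): [2.57, 2.57, 3.14, 3.14, 3.14, 3.14, 3.14].

## Interface

Orientations are given as a unit quaternion [x, y, z, w].
In Python, from bench import robot gives the robot as it stands. Calls block until the motion is done:
- robot.movep(position, orientation): joint-space move of the TCP to a pose.
- robot.line_to(position, max_speed=150, rot=None, guard=None): straight line of the TCP; rot=None keeps the orientation; max_speed is the mean speed in mm/s. With guard (N) it stops when the force on the tool has changed by that much, and returns True; else False.
- robot.set_joints(angles): joint-space move.
- robot.release() and robot.grab(grasp_force=None): open the fingers fully, or close them until they stop; grasp_force is the grip in N (None keeps the last).
- robot.dwell(seconds).
- robot.solve_ik(position, orientation): joint angles nearest the present ones, or None.
- robot.grab_frame(name): name is "side" or "top"; returns the picture (480x640x3 uint8, red, green, blue); there is no depth.
- robot.get_calibration(name): a dict with "camera_matrix" (3x3 intrinsics, pixels), "R" (3x3) and "t" (3): a world point X has camera coordinates R X + t. Camera axes: x right, y down, z forward; pixel columns grow to the right and rows downward; lengths in mm; the calibration is good to about 2 mm. A picture is of the moment at which its call begins. get_calibration takes no time and is no camera call.
A pose or a line that the arm cannot do raises robot.IKError and nothing moves.
- robot.sign_off(): hands the job in, once; it reports no verdict.
Readings, each from a call of its own:
- robot.get_t(): time.
- robot.get_joint_pos(): joint angles.
- robot.get_qd(): joint speeds.
- robot.get_tau(): joint torques, N m.
- robot.get_tcp_pos(): TCP position.
- robot.get_ee_rot(): TCP orientation.
- robot.get_contact_force(): force on the tool from outside, world axes, zero at the start.
- robot.get_torque(): the same for the moment, N m.
- robot.get_finger_gap(): finger opening in mm.
Only numpy, scipy, OpenCV 4.12 (cv2) and the standard library are available. Lean on these libraries where they do the work, as an engineer would, in place of code of your own. Each camera call takes 0.05 s, during which the arm holds its last target.

## Task

The paper roll of the grey receipt printer has been changed. Push its raised light-coloured cover down until it is fully shut, then press the white-dotted half of the red rocker switch to turn the printer on, and then press the green feed button fully in, keep it down for a good second and let go. Do these strictly in that order, only by pushing: do not open the cover any further, leave the yellow button alone and do not disturb the other things on the counter.

Things in the scene. Friction and masses are not known exactly. Their poses are not given: they have to be found in the camera images.
- printer: dark grey receipt printer, fixed to the counter, 210 (its x) x 270 (its y) mm, flat top 110 mm above the counter; origin at the centre of its underside, z up, its front faces its -x. The paper cover is on its +y half; rocker and two buttons are in one row on its -y half (y = -75 mm), the rocker farthest back (x = +55 mm), buttons 57 mm apart in front of it, green and yellow in either order. With the cover shut nothing else stands more than about 22 mm above the flat top
- cover (a joint): opening angle of the cover (rad): 0 fully shut, starts at 0.45 to 0.75, at most 1.2. Hinged along its rear (+x) edge, parallel to the printer's y. A stiff hinge: it stays where it is left; pushing down on its outer face near the middle takes about 1 to 3 N, then it meets a firm stop
- cover_edge (a point): middle of the cover's free front edge, on its outer face. The cover is a light grey plate 140 mm long from hinge to this edge, 120 mm wide, 10 mm thick
- cover_hinge (a point): middle of the cover's hinged rear edge, on its outer face, about 120 mm above the counter
- rocker (a joint): angle of the rocker switch (rad): 0 off, 0.3 on (end stop), starts at 0 to 0.04. It grows as the dotted half goes down and stays where it is left; takes about 3 N at the dot
- rocker_on (a point): centre of the white dot, on the top face of the rocker's on half (towards the printer's front), 16 mm from the pivot. Red rocker 52 (printer x) x 28 mm with a dished top, two flat halves of 26 mm meeting over the pivot; off, the on half slopes up towards the front by 17 degrees; on, it lies level, 12 mm above the flat top of the printer, and the dot has gone down about 5 mm
- feed (a joint): travel of the green feed button (m): 0 out, 0.006 fully in. It springs back; about 1.5 N starts it, 5 N holds it fully in
- feed_top (a point): centre of the top of the green feed button, 28 mm across, in a black ring 44 mm across; it is pressed straight down 6 mm, when it is level with its ring
- pause (a joint): travel of the yellow button (m): 0 out, 0.006 fully in; not to be pressed
- pause_top (a point): centre of the top of the yellow button, same size as the green one
- gold_bottle: small gold bottle, 32 mm across, 110 mm tall, standing; origin at the centre of its underside; loose bystander
- paper_roll: spare white paper roll, 64 mm across, 80 mm tall, standing on end; origin at the centre of its underside; loose bystander
- card_terminal: flat black card terminal, 160 x 75 x 22 mm, lying; origin at the centre of its underside; loose bystander
- carton: small white carton, 60 x 40 mm, 70 mm tall; origin at the centre of its underside; loose bystander
- stapler: black stapler, 140 x 34 x 45 mm; origin at the centre of its underside; loose bystander

How it is judged (in metres and radians):
On the way, in this order (a step that is already met when the one before it is completed fails the run):
1. the cover is pushed fully shut (value of joint cover below 0.04 rad), for 0.2 s.
2. the rocker is switched on (value of joint rocker above 0.25 rad), for 0.2 s.
3. the green button is kept pressed in for a good second (value of joint feed above 0.004 m), for 0.8 s.
At the end, for the whole second after the job is handed in: cover shut (under 0.04 rad), rocker on (over 0.25 rad), both buttons out again (under 1 mm) (value of joint cover below 0.04 rad and value of joint rocker above 0.25 rad and value of joint each of feed, pause below 0.001 m); the robot touches nothing.
It fails at once if the rocker is switched on while the cover is open (value of joint rocker above 0.15 rad and value of joint cover above 0.06 rad).
It fails at once if the green button is pressed before the cover is shut and the rocker is on (value of joint feed above 0.003 m and (value of joint cover above 0.06 rad or value of joint rocker below 0.2 rad)).
It fails at once if the yellow button is pressed (value of joint pause above 0.003 m).
It fails at once if the cover is opened further (value of joint cover above 0.85 rad).
It fails at once if a loose thing on the counter is moved by more than 20 mm or lifted (distance of any of gold_bottle, paper_roll, card_terminal, carton, stapler from where it was at the start of the episode above 0.02 m).
It also fails if it takes over 48 s, if anything falls off the work surface, if the arm or the gripper's body presses on something with over 40 N, if the wrist force passes 120 N, or if a joint passes its speed limit or range.

## Working session

There is one attempt and no reset: what is moved stays moved. The work goes in short steps, each a Python script; the robot and the scene stay as the last script left them, time stands still between calls to the robot, and variables do not carry over. Pictures are saved under pics/ and viewed, and the job is handed in when it is done.

```bash
mkdir -p pics; ls
python3 - <<'E'
from bench import robot
import cv2
for n in("side","top"):
    cv2.imwrite(f"pics/{n}0.png",robot.grab_frame(n)[:,:,::-1])
    c=robot.get_calibration(n);print(n,c)
print(robot.get_t(),robot.get_ee_rot(),robot.get_finger_gap())
E
```

```text
pics
side {'camera_matrix': array([[454.56218152,   0.        , 316.64584488],
       [  0.        , 454.56218152, 239.89977205],
       [  0.        ,   0.        ,   1.        ]]), 'R': array([[ 0.98008619, -0.19813472, -0.01317948],
       [-0.14541462, -0.67093661, -0.72711667],
       [ 0.13522446,  0.71455349, -0.68638739]]), 't': array([-554.70999794,  192.72509391, 1021.18272694])}
top {'camera_matrix': array([[442.27558253,   0.        , 319.48681942],
       [  0.        , 442.27558253, 241.61321873],
       [  0.        ,   0.        ,   1.        ]]), 'R': array([[ 0.02679262, -0.99935229,  0.02402423],
       [-0.98992062, -0.02986778, -0.13843802],
       [ 0.1390659 , -0.02007296, -0.99007967]]), 't': array([ 36.46695852, 596.1664234 , 874.36502593])}
0.1 [-0.37354708  0.60108769  0.37288583  0.6000936 ] 93.79251162721825
```

View pics/side0.png

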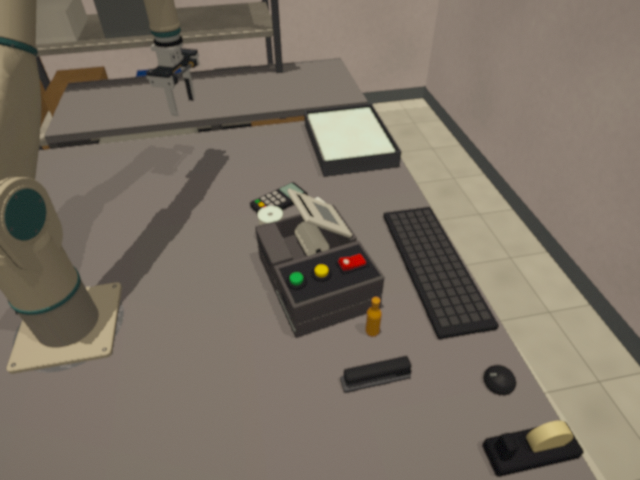

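View pics/top0.png

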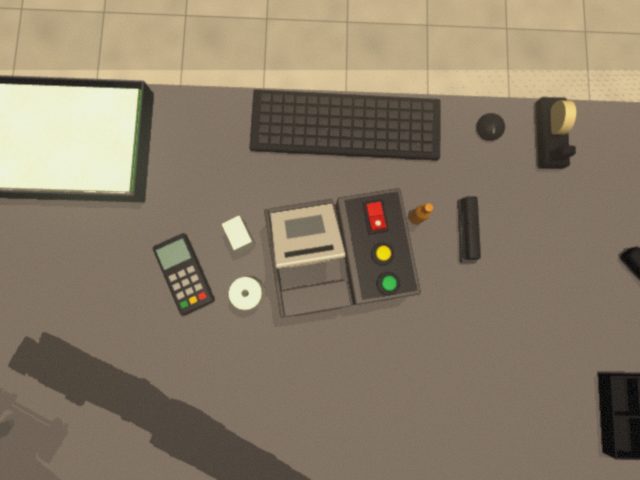

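The top view shows the cover at about (308,235), the rocker at (376,216) with its dot towards the front, yellow at (384,254) and green at (390,284). The carton, roll and terminal are on the left, and the bottle and stapler on the right. Next I'll measure these points.

```bash
cat > h.py <<'E'
from bench import robot
import numpy as np, cv2
def cal(n):
    c=robot.get_calibration(n); return c["camera_matrix"],c["R"],c["t"]
def P(n): 
    K,R,t=cal(n); return K@np.c_[R,t]
def tri(ps,pt):
    X=cv2.triangulatePoints(P("side"),P("top"),np.float64(ps).reshape(2,1),np.float64(pt).reshape(2,1)).ravel()
    return X[:3]/X[3]
def plane(n,p,z):
    K,R,t=cal(n); d=R.T@np.linalg.inv(K)@np.r_[p,1]; o=-R.T@t
    return o+d*(z-o[2])/d[2]
def proj(n,X):
    q=P(n)@np.r_[X,1]; return q[:2]/q[2]
def blob(im,lo,hi,roi):
    h=cv2.cvtColor(im,cv2.COLOR_RGB2HSV); x0,y0,x1,y1=roi
    m=np.zeros(h.shape[:2],np.uint8); m[y0:y1,x0:x1]=cv2.inRange(h,lo,hi)[y0:y1,x0:x1]
    n,l,s,c=cv2.connectedComponentsWithStats(m)
    i=1+np.argmax(s[1:,4]); return c[i],s[i],(l==i)
E
python3 - <<'E'
from h import *
S=cv2.cvtColor(cv2.imread("pics/side0.png"),cv2.COLOR_BGR2RGB);T=cv2.cvtColor(cv2.imread("pics/top0.png"),cv2.COLOR_BGR2RGB)
rs=(250,220,390,310);rt=(350,190,420,310)
for nm,lo,hi in(("green",(50,100,60),(80,255,255)),("yellow",(22,120,100),(35,255,255)),("red",(0,150,80),(8,255,255)),):
    a,sa,_=blob(S,lo,hi,rs);b,sb,_=blob(T,lo,hi,rt)
    X=tri(a,b);print(nm,a,sa,b,sb,X.round(1),plane("top",b,118).round(1),plane("side",a,118).round(1))
def white(im,roi):
    h=cv2.cvtColor(im,cv2.COLOR_RGB2HSV);x0,y0,x1,y1=roi
    m=cv2.inRange(im[y0:y1,x0:x1],(190,120,110),(255,255,255));ys,xs=np.nonzero(m);return xs.mean()+x0,ys.mean()+y0,len(xs)
ws=white(S,(338,253,368,272));wt=white(T,(365,200,388,232));print("dot",ws,wt,tri(ws[:2],wt[:2]))
for im,n,r,k in((S,"side",(245,175,395,335),5),(T,"top",(260,180,425,320),4)):
    x0,y0,x1,y1=r;cv2.imwrite(f"pics/{n}1.png",cv2.resize(im[y0:y1,x0:x1,::-1],None,fx=k,fy=k,interpolation=2)[:600*1,:800])
E
```

```text
green [295.92982456 277.77777778] [289 271  15  15 171] [388.66331658 282.77386935] [381 275  16  16 199] [508.9 -75.7 124.4] [510.  -76.9 118. ] [508.8 -70.  118. ]
yellow [321.05806452 269.84516129] [314 264  15  13 155] [383.1122449  252.82653061] [376 245  16  16 196] [564.8 -64.9 124.7] [566.3 -66.1 118. ] [565.3 -58.8 118. ]
red [351.92763158 261.30263158] [338 253  28  17 304] [375.68691589 215.22196262] [366 201  21  30 428] [636.6 -50.8 121. ] [638.4 -51.3 118. ] [636.4 -48.2 118. ]
dot (np.float64(345.6666666666667), np.float64(261.0833333333333), 12) (np.float64(377.5238095238095), np.float64(222.61904761904762), 21) [621.45688879 -53.42220349 127.53603763]
```

Run:
```python
import cv2
S=cv2.imread("pics/side0.png");cv2.imwrite("pics/side2.png",cv2.resize(S[175:290,245:395],None,fx=5,fy=5,interpolation=2))
```

```text
(no output)
```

View pics/side2.png

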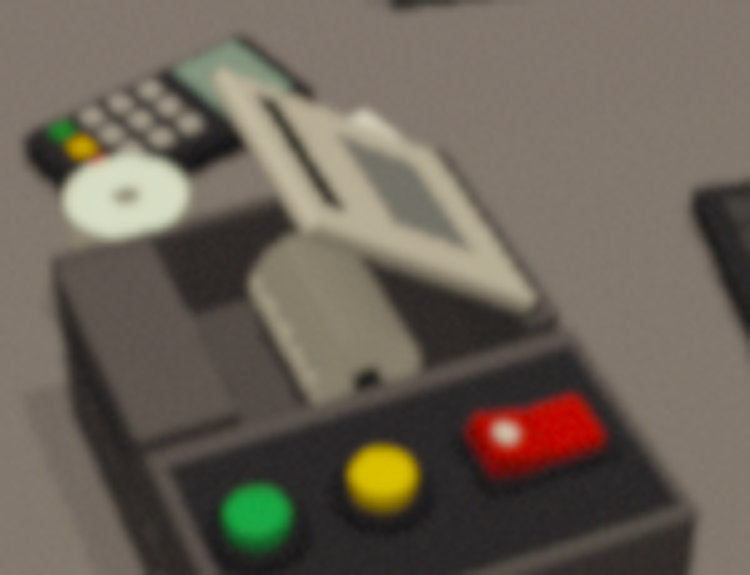

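View pics/top1.png

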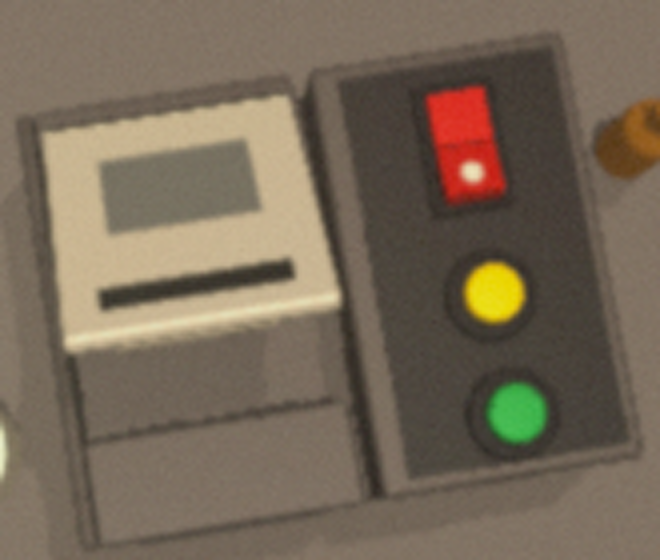

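Run:
```python
from h import *
s=lambda x,y:(245+x/5,175+y/5)
t=lambda x,y:(260+x/4,180+y/4)
for nm,a,b in(("fl",(220,72),(66,340)),("fr",(310,216),(339,298)),("rr",(535,298),(292,97))):
    X=tri(s(*a),t(*b));print(nm,X.round(1),(proj("top",X)-t(*b)).round(1))
print("hinge line at z=120 from top", plane("top",t(292,97),120).round(1),plane("top",t(42,132),120).round(1))
# prior from row
g=np.array([508.9,-75.7]);r=np.array([636.6,-50.8]);d=r-g;d/=np.linalg.norm(d);n=np.array([-d[1],d[0]])
print(np.degrees(np.arctan2(d[1],d[0])))
c=r-55*d+75*n;print("printer c",c)
for nm,p in(("outer corners",None),):
  for q in((20,118),(560,35),(640,455),(88,548)):
    w=plane("top",t(*q),110)[:2]-c;print((w@d).round(1),(w@n).round(1))
```

```text
fl [530.  128.2 200.8] [-0.   0.2]
fr [550.8  13.5 205.8] [-0.   0.1]
rr [656.8  31.2 121.6] [ 0.  -0.2]
hinge line at z=120 from top [656.7  31.1 120. ] [635.9 149.6 120. ]
11.03356064336125
printer c [568.26286541  12.28752679]
103.3 131.8
102.2 -134.0
-104.2 -132.7
-103.9 130.9
```

The cover corners triangulate to a mean angle of about 0.65 rad, a length of 136 mm and a hinge at z≈121. The printer outline comes out at 206 x 265 mm with a yaw of 11°. The button spacing is 57 mm. All of this agrees with the given sizes, so I'll close the cover.

```bash
cat >> h.py <<'E'
from scipy.spatial.transform import Rotation as Ro
a=np.radians(11.0); d=np.array([np.cos(a),np.sin(a),0]); n=np.array([-np.sin(a),np.cos(a),0])
def quat(s):
    x=np.array([0,0,-1.]); z=s*n; return Ro.from_matrix(np.c_[x,np.cross(z,x),z]).as_quat()
def st(m): print(m,round(robot.get_t(),2),robot.get_tcp_pos().round(1) if hasattr(robot.get_tcp_pos(),'round') else robot.get_tcp_pos(),np.round(robot.get_contact_force(),1))
E
python3 - <<'E'
from h import *
h=np.array([646.3,90.3,0])
p=h-95*d; p[2]=250; print(p)
q0=np.array(robot.get_joint_pos())
best=None
for s in(1,-1):
    j=robot.solve_ik(p,quat(s)); print(s,None if j is None else np.round(j,2))
    if j is not None and (best is None or np.abs(np.array(j)-q0).max()<best[0]): best=(np.abs(np.array(j)-q0).max(),s)
s=best[1]; open("sign","w").write(str(s))
robot.grab(20)
c=np.array(robot.get_tcp_pos()); c[2]=300
robot.line_to(c); st("up")
p[2]=270; robot.movep(p,quat(s)); st("over")
p[2]=215; robot.line_to(p,120)
p[2]=112; g=robot.line_to(p,50,guard=15); st(g)
cv2.imwrite("pics/s3.png",robot.grab_frame("side")[:,:,::-1])
E
```

```text
[553.04541757  72.17314544 250.        ]
1 [-0.15  0.45 -0.04  1.72  0.02  0.97  1.56]
-1 [-0.65  0.54  0.74  1.74 -0.41  1.03 -1.14]
up 2.3 [287.5 582.2 299.1] [ 0.2 -0.7 -0.6]
over 4.37 [553.   73.6 269.8] [-0.9  0.2 -0.2]
True 6.67 [552.8  72.2 120.2] [-1.8  0.2  9.4]
```

View pics/s3.png

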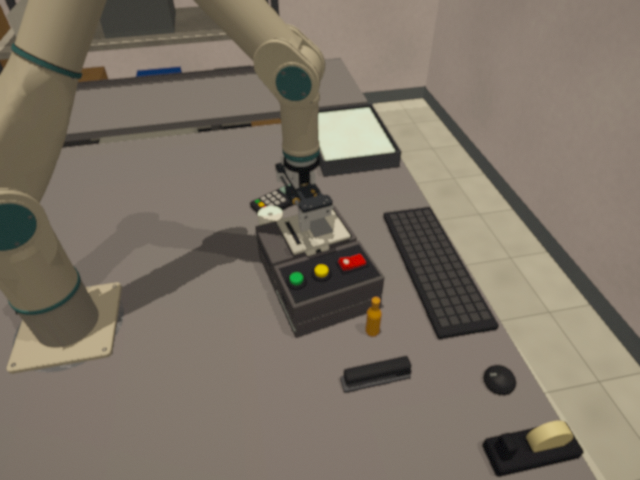

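The tip stopped at z=120.2 with about 10 N, and the cover lies flat in the side view. I'll push slightly harder, hold, lift and check it.

Run:
```python
from h import *
p=np.array(robot.get_tcp_pos());z=p[2]
p[2]=z-4; print(robot.line_to(p,20,guard=12)); st("pushed"); robot.dwell(0.4); st("held")
p[2]=200; robot.line_to(p,150); st("up")
p=np.array([621.5,-53.4,200]); robot.line_to(p,200)
st("over dot")
S=robot.grab_frame("side");T=robot.grab_frame("top")
cv2.imwrite("pics/s4.png",cv2.resize(S[175:290,245:395,::-1],None,fx=5,fy=5,interpolation=2))
cv2.imwrite("pics/t4.png",cv2.resize(T[180:320,260:425,::-1],None,fx=4,fy=4,interpolation=2))
```

```text
True
pushed 6.93 [552.8  72.2 120.2] [-3.4  0.2 10.6]
held 7.33 [552.8  72.2 120.2] [-1.4  1.1 10.2]
up 8.03 [552.2  72.4 199.2] [ 0.2  0.1 -0.4]
over dot 8.89 [620.8 -51.9 199.3] [-0.3  0.7  0.2]
```

View pics/s4.png

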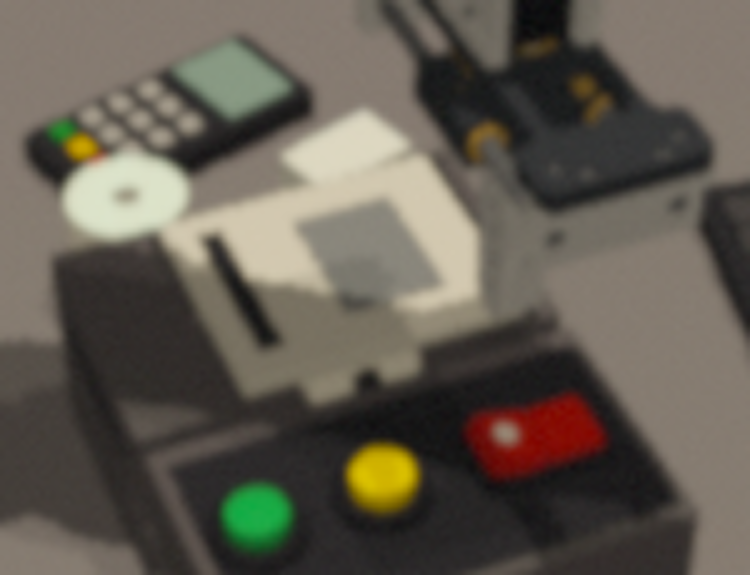

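View pics/t4.png

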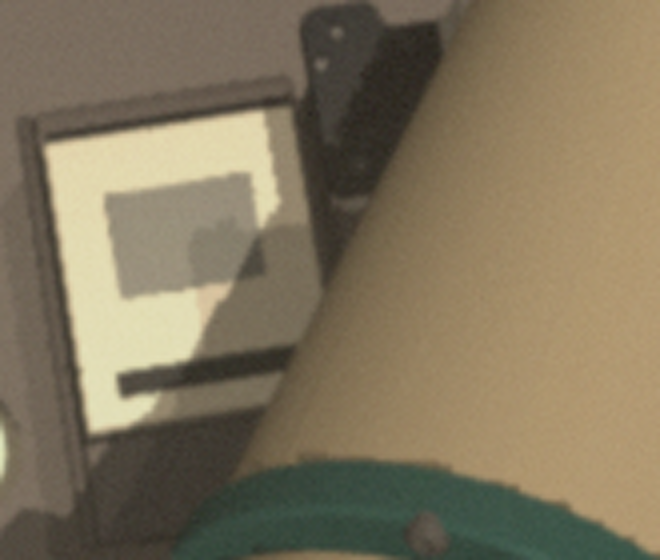

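Both views show the cover lying flat, with its front corners near side (278,221) and top (282,289). I'll check that corner's height and then press the dot.

Run:
```python
from h import *
X=tri((245+163/5,175+230/5),(260+88/4,180+437/4)); print("cover corner",X.round(1))
assert abs(X[2]-120)<6
p=np.array([621.5,-53.4,145.]); robot.line_to(p,100); st("near")
p[2]=114; print(robot.line_to(p,25,guard=12)); st("press"); robot.dwell(0.4); st("held")
p=np.array(robot.get_tcp_pos()); p[2]=200; robot.line_to(p,150)
robot.line_to([508.9,-75.7,200],200); st("over green")
S=robot.grab_frame("side")
cv2.imwrite("pics/s5.png",cv2.resize(S[175:290,245:395,::-1],None,fx=5,fy=5,interpolation=2))
```

```text
cover corner [494.4 122.5 115.6]
near 9.69 [621.8 -53.6 145.3] [-0.4 -0.2 -0.2]
True
press 10.57 [620.7 -53.6 122.3] [-2.   0.6  6.3]
held 10.97 [620.7 -53.6 122.3] [-1.   0.1  6.5]
over green 12.37 [510.  -75.3 199.8] [ 0.8 -0.3 -0.6]
```

View pics/s5.png

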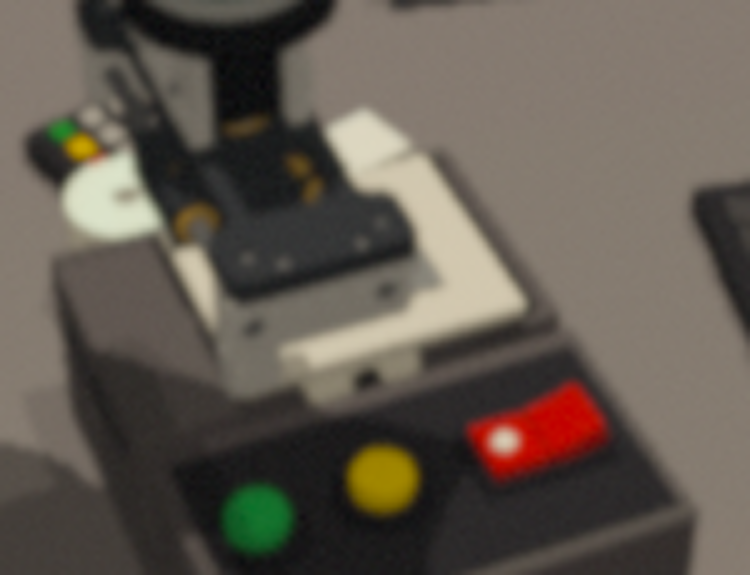

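The dotted half is now level and the rear half is up, with the dot at about side (346,263). The tip stopped at z=122.3 and the expected height is 122. I'll press once more to confirm the end stop, then look at it.

Run:
```python
from h import *
p=np.array([621.5,-53.4,200.]); robot.line_to(p,200); p[2]=130; robot.line_to(p,120)
p[2]=112; print(robot.line_to(p,20,guard=20)); st("press"); robot.dwell(0.4); st("held")
p=np.array(robot.get_tcp_pos()); p[2]=200; robot.line_to(p,150)
robot.line_to([508.9,-75.7,200],200); robot.line_to([508.9,-75.7,135],100); robot.dwell(.2); st("near green")
p=np.array([508.9,-75.7,112]); print(robot.line_to(p,20,guard=12)); st("in")
robot.dwell(0.1); S=robot.grab_frame("side"); robot.dwell(1.1); st("held")
p=np.array(robot.get_tcp_pos()); p[2]=220; robot.line_to(p,120)
cv2.imwrite("pics/s6.png",cv2.resize(S[175:290,245:395,::-1],None,fx=5,fy=5,interpolation=2))
```

```text
True
press 14.43 [621.7 -53.4 122.3] [-2.1  0.   7.7]
held 14.82 [621.7 -53.4 122.3] [-1.1  0.3  7. ]
near green 17.23 [509.4 -75.8 135.6] [-0.  -0.3  0.7]
True
in 17.95 [509.1 -75.7 122.2] [-1.3  1.6  7.7]
held 19.2 [509.1 -75.7 122.2] [-1.3  0.5  8. ]
```

View pics/s6.png

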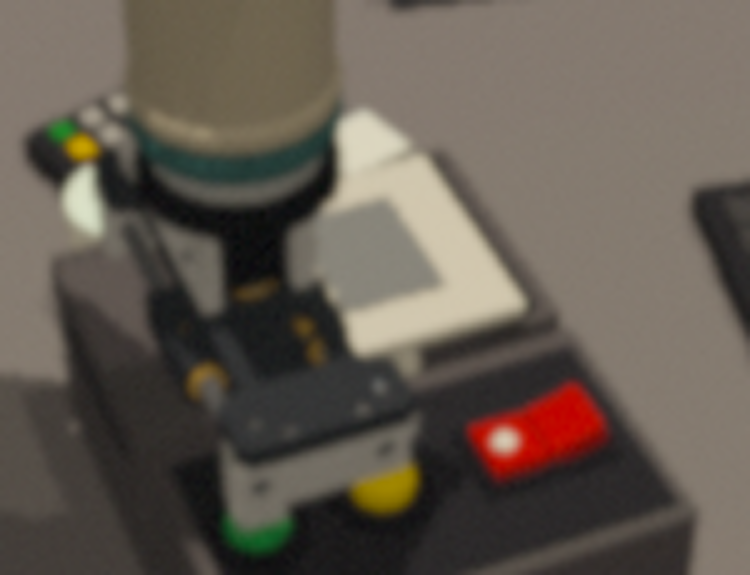

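The tip stopped at z=122.2 with a steady 8 N, above the 5 N needed to hold it in. I measured the button top at about 124.4, so the contact height is uncertain. I'll press again in small steps to log the travel.

Run:
```python
from h import *
p=np.array([508.9,-75.7,133]); robot.line_to(p,120); robot.dwell(.2); st("near")
for z in (129.5,128.5,127.5,126.5,125.5,124.5,123.5,122.5,121.7):
    p[2]=z; robot.line_to(p,20); robot.dwell(.1); st(z)
p[2]=112; print(robot.line_to(p,20,guard=12)); st("in")
robot.dwell(1.2); st("held")
p=np.array(robot.get_tcp_pos()); p[2]=220; robot.line_to(p,120)
c=np.array([400,-250.,300]); robot.line_to(c,200); st("away")
S=robot.grab_frame("side");T=robot.grab_frame("top")
cv2.imwrite("pics/s7.png",S[:,:,::-1]);cv2.imwrite("pics/t7.png",T[:,:,::-1])
```

```text
near 21.24 [509.4 -75.7 133.6] [ 0.3 -0.3 -0.1]
129.5 21.67 [508.9 -75.7 129.5] [ 0.4 -0.2  0.4]
128.5 22.02 [508.9 -75.7 128.5] [ 0.3 -0.9  0.2]
127.5 22.37 [508.9 -75.7 127.6] [-1.2  0.3  1.8]
126.5 22.72 [508.9 -75.7 126.5] [ 0.2 -0.3  1.9]
125.5 23.07 [508.9 -75.7 125.5] [-1.2  0.2  2.4]
124.5 23.42 [508.9 -75.7 124.5] [-1.3 -0.3  4.1]
123.5 23.77 [508.9 -75.7 123.5] [-0.2  0.5  2.9]
122.5 24.12 [508.9 -75.7 122.5] [-1.  -0.5  4.1]
121.7 24.47 [509.  -75.7 122.2] [-1.7  0.7  9.5]
True
in 24.69 [508.9 -75.7 122.3] [-1.5  1.3  7.7]
held 25.89 [508.9 -75.7 122.2] [-1.7  0.7  8.6]
away 28.11 [ 400.4 -248.9  299.5] [ 0.   0.  -0.3]
```

View pics/s7.png

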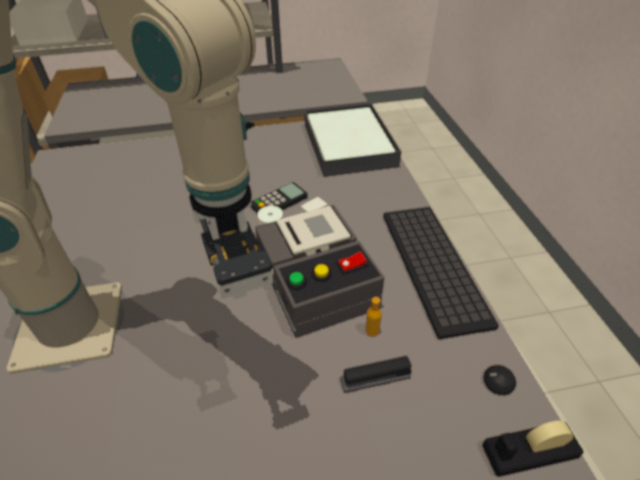

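View pics/t7.png

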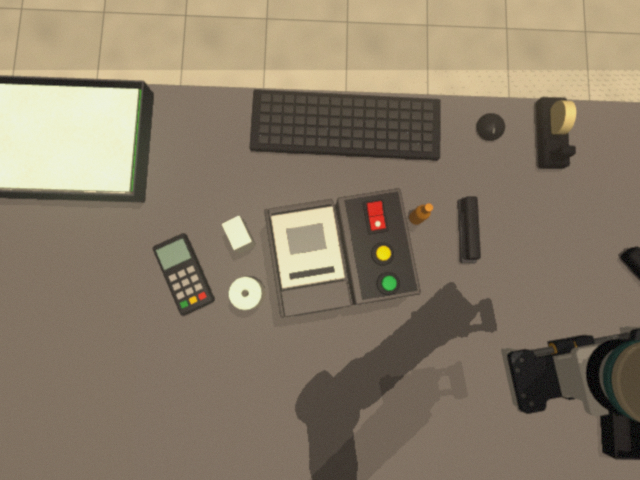

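The log shows contact at z≈128 and the stop at 122.2, so the button went the full 6 mm. The last pictures show the cover flat, the rocker on with its dot at top (377,223), and both buttons out. The bottle, roll, terminal, carton and stapler are at their starting pixels, and the arm is clear.

Run:
```python
from h import *
robot.sign_off(); st("done")
```

```text
the job is handed in; nothing more can be done
the job is handed in; nothing more can be done
```

I pushed the cover shut, switched the rocker on at its dot, and held the green button fully in for about 1.3 s before letting go. The job is handed in. It reports no verdict, so the results below are my own checks.

- **Cover:** the tip met the firm stop at z = 120.2 mm under about 10 N, and both pictures show the cover flat. One front corner triangulated at 115.6 mm instead of about 120 mm. I put that down to reading the corner by eye at pixel level, since the tip reading and the flat look agree.
- **Rocker:** a second press stopped at the same height, 122.3 mm against the expected 122 mm, so it is at its end stop.
- **Green button:** I first measured its top at 124.4 mm, which did not fit the first press stopping at 122.2 mm. I repeated the press in small steps and held it another 1.2 s: contact began at about 128 mm and it stopped at 122.2 mm, which is the full 6 mm of travel. The feed button was therefore pressed twice.
- **End state:** both buttons look out, and the yellow one was never touched. The loose things look unmoved in the pictures. The arm was clear of everything, at about 28 s of the 48 s allowed.

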